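# Clip the guard rail onto a toy display stand

## Robot

A 6-joint arm with a two-finger parallel gripper is mounted at the origin on the work surface. World frame = base frame: x ahead of the robot, y to its left, z up, the work surface at z = 0. Lengths are in m, angles in rad, forces in N, time in s.
With the tool pointing down it reaches from about 0.35 to 0.875 m from the base axis. Payload 15.5 kg.
Tool frame: the origin (TCP) lies on the centre line of the jaws, within the pads' length; the fingertips stand bot.tips_ahead ahead of it and the grasp point (between the pads) is the TCP (bot.tips_ahead is the distance from the TCP to the fingertips, in m); z points along the fingers, y is the line along which they close (so a half turn about z gives the same grasp; the last joint's range is limited). The gripper opens to 85 mm and grips with 20 to 120 N. Pads are 22 mm wide; open, the fingers measure 114 mm over their backs; the gripper's body (76 mm by 85 mm) begins 54 mm behind the grasp point. The pads swing forward as they close: fully open they stand 13 mm farther back than shut.
Start: joints at [-1.369, 0.494, 1.345, -0, 1.302, -0.096], TCP at [0.183, -0.597, 0.25] pointing down, gripper open.
Joint ranges: [-2.91, 2.91], [-0.82, 2.16], [0.22, 2.67], [-1.22, 4.37], [0.12, 2.79], [-3.08, 3.08]. Speed limits (rad/s): [1.89, 1.89, 2.57, 3.01, 3.01, 3.01].

## Interface

Orientations are given as a unit quaternion [x, y, z, w].
In Python, from bench import bot gives the robot as it stands. The module is installed in compiled form; this text tells all that it offers.
- The arm moves only by the shell command python3 -m creep 'ROWS' [FORCE]. ROWS is JSON, a list of rows, each a list of 7 numbers: the turn, a rotation vector about the tool's x, y, z in degrees, then the shift along the tool's x, y, z in cm, then the closure, from -1 (fully open) to 1 (shut). A call has 1 to 5 rows; each row shifts and turns the commanded pose from where the row before left it, along the tool's axes as they then stand; what a row does not reach is not made up. A row lasts 1/12 s, in which the tool goes at most 41.7 mm and 7.16 degrees, less where a joint would pass 70% of its speed; a pose out of reach is approached as far as the arm can. A call is refused whole if a number of a shift passes 4.17 or a number of a turn 7.16, either way. A call with a gripper value outside its range is refused whole. The fingers move at their own pace and stop on an object; FORCE is the grip in N (left out, the last holds). Time passes only in rows, so rows that do not move let the fingers close. It gives the time, the measured TCP pose, the force, the opening and the grip force at its end, in the units of the state.
- bot.get_obs(): the state, without advancing time (a new reading comes with each control period).
- bot.capture(name): name is "scene" or "top" or "wrist"; returns (picture, depth): 420x560x3 uint8, blue, green, red; 420x560 float32, m along the optical axis (not along the pixel's ray), 0 where there is no reading.
- bot.get_calibration(name): a dict with "K" (3x3 intrinsics, pixels), "rvec" (rotation vector, rad) and "tvec" (3), from world to camera coordinates, as OpenCV has them. Camera axes: x right, y down, z forward; pixel columns grow to the right and rows downward; lengths in m; the calibration is good to about 2 mm. A picture is of the moment at which its call begins: read the wrist's pose just before it. get_calibration takes no time and is no camera call; for the wrist camera it gives the pose at the moment of the call.
- bot.sign_off(): hands the job in; it is judged then, once.
The state is a dict: "t": time; "joints": joint angles; "qvel": joint speeds; "effort": joint torques, N m; "tcp_pos": TCP position; "tool_rot": TCP orientation; "ft_force": force on the tool from outside, world axes, zero at the start; "moment": the same for the moment, N m; "gripper_width": finger opening in m; "finger_force": force on a finger pad.
Only numpy, scipy, OpenCV 4.12 (cv2) and the standard library are available. Lean on these libraries where they do the work, as an engineer would, in place of code of your own. Each camera call takes 0.05 s, during which the arm holds its last target. There are 200 camera calls.

## Task

Fit the loose guard rail to the front edge of the wooden display stand so the tin tractor cannot roll off: first tuck the rail's plain end into the closed socket, then press the other end down past the sprung jaw until its neck, between the two collars, sits fully home in the fork clip with the jaw closed over it, and let go. Press firmly but do not hammer or crush the thin clip, and leave the toys where they stand.

Things in the scene. Friction and masses are not known exactly. Their poses are not given: they have to be found in the camera images.
- stand: Fixed wooden display stand, 210 (its x) x 270 (its y) x 20 mm thick; origin at the centre of its underside, on the table, z up. Along its -x edge, the one farther from the robot, on a line parallel to y at x = -75 mm, stand two aluminium brackets: a closed socket towards -y and an open-topped fork clip towards +y. 40 mm of free height lies between the fitted rail's axis and the board.
- socket_mouth (a point): On the fitted rail's axis, in the mouth of the socket (stand x -75, y -72, z 60 mm); axes as the stand. Box-shaped pocket open only to +y: 23 mm deep to its back wall at -y, 20 mm wide, floor 8 mm below and closed roof (5 mm thick) 20 mm above this point, sides flared for 10 mm in front. A rail tilted 20 degrees, far end up, enters fully; a level one is blocked by the clip.
- seat (a point): Centre of the fitted rail's neck in the fork clip (stand x -75, y +60, z 60 mm); axes as the stand. The clip is 20 mm long in y: a floor 8 mm below this point, a fixed cheek at x = +8.5 mm that flares outwards above 10 mm, and the sprung jaw on the -x side. Cheek and jaw both end about 30 mm above the point.
- jaw_nose (a point): Centre of the rounded nose (radius 3 mm, 20 mm long in y) of the clip's sprung steel jaw. Closed, it lies 5 mm to -x of and 10.5 mm above the seat point, leaving 10.5 mm between nose and cheek; above it the jaw slopes outwards as a lead-in ramp.
- jaw (a joint): Jaw angle, rad: 0 closed, positive as it opens towards the stand's -x; hinge along the stand's y, 32 mm below and 14 mm to -x of the seat point. A spring shuts it (0.12 N m closed, plus 1.0 N m/rad). The rail opens it to about 0.12 in passing and it snaps back to 0 when the rail is home. Pushing the neck past it takes roughly 5 to 15 N downwards.
- rail: Loose aluminium rod, 16 mm in diameter, 196 mm long, along its own y axis, 0.08 to 0.17 kg; origin on its axis. Plain end at y = -91, other end at +105 mm. Collars, 24 mm in diameter, at y = 41 to 47 and 73 to 79 mm; between them the neck (16 mm in diameter). Balances at about y = +14 mm. Fitted, its y axis points along the stand's y axis.
- rail_plain (a point): Centre of the end face of the rail's plain end (rail y = -91 mm). Fitted, it lies about 19 mm inside the socket's mouth.
- rail_neck (a point): Point on the rail's axis midway between the two collars (rail y = +60 mm).
- rest: Fixed wooden rest on the table where the rail lies at the start: foot 60 (x) x 160 (y) x 10 mm with two V saddles 12 mm wide at y = -55 and +60 mm; origin at the centre of its underside. The rail lies level along its y axis, plain end to -y, axis 45 mm above the table, free for a grasp from above between the saddles.
- tractor: Bystander: tin toy tractor, 140 x 84 x 95 mm, loose on the rear half of the stand, lengthwise along the stand's y, its centre about 135 mm from the rail's line; origin under its centre.
- truck: Bystander: tin toy truck, 170 x 72 x 92 mm, loose on the table; origin under its centre.
- trailer: Bystander: tin toy trailer, 150 x 74 x 62 mm, loose on the table; origin under its centre.

How it is judged:
By the outcome, as a careful person would: the job done as asked, in the order asked, and still so for the second after the job is handed in, with the robot touching nothing.
It also fails if it takes over 48 s, if anything falls off the work surface, if the arm or the gripper's body presses on something with over 40 N, if the wrist force passes 120 N, or if a joint passes its speed limit or range.

## Working session

There is one attempt and no reset: what is moved stays moved. The work goes in short steps, Python scripts to look and compute and a shell command to move; the robot and the scene stay as the last step left them, time stands still between calls to the robot, and variables do not carry over. Pictures are saved under pics/ and viewed, at most 10 in all, crops included, and the job is handed in when it is done.

```bash
mkdir -p pics; python3 - <<'E'
from bench import bot
import cv2,numpy as np
o=bot.get_obs();print({k:np.round(v,3) for k,v in o.items()},bot.tips_ahead)
for n in("scene","top"):
    p,d=bot.capture(n);cv2.imwrite(f"pics/{n}0.png",p);np.save(f"pics/{n}0.npy",d)
    c=bot.get_calibration(n);np.savez(f"pics/{n}c.npz",**c)
    R=cv2.Rodrigues(np.array(c["rvec"],float))[0];print(n,np.round(-R.T@np.ravel(c["tvec"]),3),np.round(c["K"],1).tolist(), np.round(R,2).tolist())
E
```

```text
{'t': np.float64(0.0), 'joints': array([-1.368,  0.494,  1.346, -0.   ,  1.302, -0.095]), 'qvel': array([ 0.   ,  0.001, -0.   , -0.   ,  0.002,  0.002]), 'effort': array([-0.0000e+00, -8.8216e+01, -3.8388e+01,  0.0000e+00,  1.0000e-02,
        0.0000e+00]), 'tcp_pos': array([ 0.183, -0.597,  0.25 ]), 'tool_rot': array([ 0.989,  0.148, -0.   , -0.001]), 'ft_force': array([ 1.41 , -0.346,  0.253]), 'moment': array([ 0.017, -0.018, -0.016]), 'finger_force': np.float64(0.0), 'gripper_width': np.float64(0.085)} 0.019
scene [1.303 0.181 0.75 ] [[427.5, 0.0, 278.9], [0.0, 427.5, 216.1], [0.0, 0.0, 1.0]] [[-0.16, 0.99, -0.02], [0.62, 0.09, -0.78], [-0.77, -0.14, -0.63]]
top [0.266 0.015 1.719] [[533.6, 0.0, 282.5], [0.0, 533.6, 201.7], [0.0, 0.0, 1.0]] [[0.02, -1.0, -0.01], [-0.99, -0.01, -0.16], [0.16, 0.02, -0.99]]
```

View pics/top0.png

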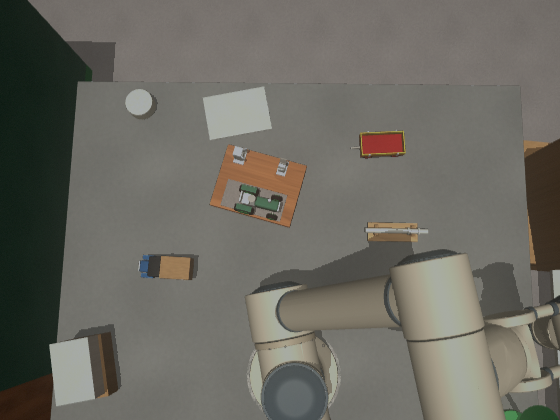

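View pics/scene0.png

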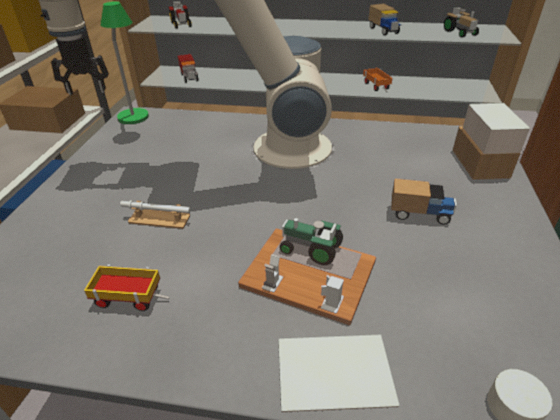

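The top view shows the stand centred at about (259,186), with brackets at (239,155), the closed socket, and (282,168), the clip. The rail lies on its rest at about (397,231), the truck is at (167,267) and the trailer at (382,144). The scene view agrees: clip at (271,272), socket at (333,290), rail from (121,205) to (190,210).

```bash
cat > h.py <<'E'
import cv2,numpy as np
def cloud(d,c):
    R=cv2.Rodrigues(np.array(c["rvec"],float))[0];t=np.ravel(c["tvec"]);K=c["K"]
    v,u=np.indices(d.shape);p=np.stack([(u-K[0,2])*d/K[0,0],(v-K[1,2])*d/K[1,1],d],-1)
    w=(p-t)@R; w[d==0]=np.nan; return w
E
python3 - <<'E'
from h import *
P={}
for n in("scene","top"):
    im=cv2.imread(f"pics/{n}0.png");w=cloud(np.load(f"pics/{n}0.npy"),np.load(f"pics/{n}c.npz"));P[n]=(im,w)
    hsv=cv2.cvtColor(im,cv2.COLOR_BGR2HSV)
    print(n,"table z",np.nanmedian(w[...,2][(abs(w[...,0]-.6)<.2)&(abs(w[...,1])<.4)]))
    print(w[186 if n=="top" else 300,259 if n=="top" else 300], w[231,397] if n=="top" else w[207,155])
    for nm,box in(("stand",(.45,.95,-.15,.3)),("rest",(.3,.65,-.45,-.15))):
        m=(w[...,0]>box[0])&(w[...,0]<box[1])&(w[...,1]>box[2])&(w[...,1]<box[3])
        wood=m&(hsv[...,1]>80)&(hsv[...,0]<20)&(w[...,2]<.03)&(w[...,2]>.0)
        q=w[wood][:,:2].astype(np.float32)
        if len(q)>10: print(nm,len(q),"z",np.median(w[wood][:,2]),cv2.minAreaRect(q*1000))
        lo=.03 if nm=="rest" else .045
        e=m&(w[...,2]>lo)
        q=w[e]
        if nm=="rest":
            mu=q.mean(0);U=np.linalg.svd(q-mu)[2][0];s=(q-mu)@U
            print("rail",len(q),mu,U,np.degrees(np.arctan2(U[1],U[0])),s.min(),s.max(),np.median(q[:,2]),q[:,2].max())
        else:
            k=(hsv[...,1]<60)&e&(w[...,0]>.6)
            nl,lab,st,ce=cv2.connectedComponentsWithStats(k.astype(np.uint8))
            for i in range(1,nl):
                if st[i,4]>8: qq=w[lab==i];print("brk",st[i,4],ce[i],qq.mean(0),qq.min(0),qq.max(0))
def crop(n,x,y,ww,hh): return cv2.resize(P[n][0][y:y+hh,x:x+ww],(400,300),interpolation=cv2.INTER_CUBIC)
cv2.imwrite("pics/c1.png",np.vstack([np.hstack([crop("top",357,205,80,60),crop("scene",115,185,80,60)]),np.hstack([crop("top",215,130,80,60),crop("scene",250,245,100,75)])]))
E
```

```text
scene table z -0.0006246596626555412
[0.69203878 0.11423228 0.01836985] [ 0.4515105  -0.31379302  0.04489595]
stand 4588 z 0.018200264703895554 ((587.572265625, 123.92086791992188), (269.5450134277344, 232.4302215576172), 75.05827331542969)
brk 239 [272.18828452 267.53556485] [0.65281706 0.04675912 0.06955364] [0.63196765 0.03302587 0.0451927 ] [0.66894872 0.05949912 0.08949532]
brk 373 [332.41286863 288.2386059 ] [0.69575027 0.18189931 0.07219854] [0.66808302 0.15811238 0.04525906] [0.7085645  0.20104645 0.08625057]
rest 819 z 0.008091179207390184 ((447.3304748535156, -312.875), (162.1893768310547, 69.86140441894531), 89.11131286621094)
rail 466 [ 0.45381667 -0.31708701  0.04632489] [-4.45313291e-04  9.99999767e-01 -5.17082191e-04] 90.02551457638107 -0.09899778491536455 0.0981479430746399 0.0472086129539583 0.05677500764200288
top table z 0.0023365465788026465
[0.58571233 0.11916907 0.02524692] [ 0.44313257 -0.31751766  0.05234895]
stand 3178 z 0.020067781509836513 ((592.2989501953125, 123.31576538085938), (270.5557861328125, 211.95118713378906), 75.01240539550781)
brk 129 [238.81395349 152.45736434] [0.68320226 0.18240329 0.0766772 ] [0.66098181 0.16000108 0.04769319] [0.70318553 0.20122302 0.09315214]
brk 81 [281.90123457 163.98765432] [0.64845841 0.04541349 0.07260095] [0.62801038 0.03258448 0.04541962] [0.66571965 0.06035882 0.09242599]
rest 541 z 0.010331213463181423 ((445.55645751953125, -311.3757019042969), (157.7672882080078, 59.413734436035156), 89.29927825927734)
rail 1490 [ 0.34748008 -0.24807317  0.62999946] [-0.1661582   0.11568204  0.97929011] 145.15373523055547 -0.6144726800571182 0.2288225571765997 0.8256247381637607 0.8528160116061063
```

View pics/c1.png

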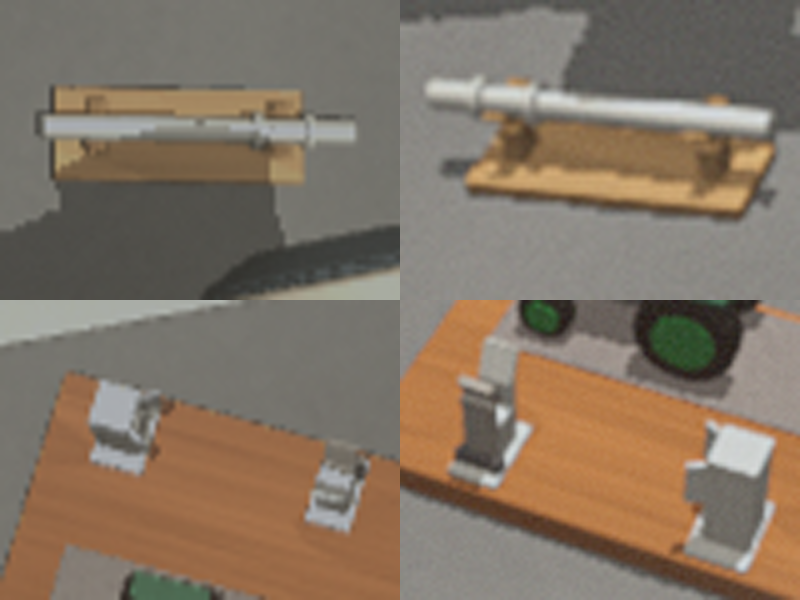

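The crops show the rail's collars at its world -y end, at about (260,130) and (310,130) in the top-left crop, so the plain end faces +y as wanted. The closed socket is the left bracket and the clip the right one in the top view. The stand measures 212 x 270 mm with its top at z = 20 mm, which matches the sizes given. I'll move above the rail and look with the wrist camera.

```bash
R='[0,0,0,3.3,-1.77,0.5,-1]'; python3 -m creep '[[0,0,0,3.3,-1.77,0.5,-1],[0,0,0,3.3,-1.77,0.5,-1],[0,0,0,3.3,-1.77,0.5,-1],[0,0,0,3.3,-1.77,0.5,-1],[0,0,0,3.3,-1.77,0.5,-1]]'
python3 -m creep '[[0,0,0,3.3,-1.77,0.5,-1],[0,0,0,3.3,-1.77,0.5,-1],[0,0,0,3.3,-1.77,0.5,-1],[0,0,0,3.3,-1.77,0.5,-1],[0,0,0,3.3,-1.77,0.5,-1]]'
python3 -m creep '[[0,0,-7.1,0,0,0,-1],[0,0,-7.1,0,0,0,-1],[0,0,-7.1,0,0,0,-1],[0,0,-7.1,0,0,0,-1],[0,0,-7.1,0,0,0,-1]]'
python3 -m creep '[[0,0,-7.1,0,0,0,-1],[0,0,-7.1,0,0,0,-1],[0,0,-7.1,0,0,0,-1],[0,0,-7.1,0,0,0,-1],[0,0,-7.1,0,0,0,-1]]'
python3 -m creep '[[0,0,-2,0,0,0,-1],[0,0,0,0,0,0,-1]]'
cat >> h.py <<'E'
from scipy.spatial.transform import Rotation as Ro
def goto(o,p,R):
    """turn (deg, tool axes) and shift (cm) in present axes / in turned axes"""
    A=Ro.from_quat(o["tool_rot"]);d=(np.array(p)-o["tcp_pos"])*100
    print("turn",np.round((A.inv()*R).as_rotvec(degrees=True),2),"shift now-axes",np.round(A.inv().apply(d),2),"turned-axes",np.round(R.inv().apply(d),2))
E
python3 - <<'E'
from bench import bot
from h import *
o=bot.get_obs();c=bot.get_calibration("wrist");p,d=bot.capture("wrist");cv2.imwrite("pics/w1.png",p);np.save("pics/w1.npy",d)
np.savez("pics/w1c.npz",**c)
R=cv2.Rodrigues(np.array(c["rvec"],float))[0];A=Ro.from_quat(o["tool_rot"])
print("cam in tool",A.inv().apply(-R.T@np.ravel(c["tvec"])-o["tcp_pos"]),"opt axis in tool",A.inv().apply(R[2]),c["K"][0,0])
w=cloud(d,c)
m=(w[...,2]>.03)&(w[...,2]<.07)&(abs(w[...,0]-.45)<.06)&(abs(w[...,1]+.31)<.15)
q=w[m];print(len(q))
rail=m&(cv2.cvtColor(p,cv2.COLOR_BGR2HSV)[...,1]<60)
q=w[rail]
for y in np.arange(-.42,-.2,.02):
    s=q[abs(q[:,1]-y)<.005]
    if len(s)>5: print(round(y,2),len(s),np.round([s[:,0].min(),s[:,0].max(),np.median(s[s[:,2]>s[:,2].max()-.002][:,0]),s[:,2].max()],4))
print(q[:,1].min(),q[:,1].max())
E
```

```text
t: 0.52
tcp_pos: [0.316, -0.4629, 0.2249]
tool_rot: [0.989, 0.148, -0.0, -0.0]
ft_force: [0.9, -1.0, 0.2]
gripper_width: 0.0855
finger_force: 0.0
t: 0.93
tcp_pos: [0.4479, -0.3299, 0.1999]
tool_rot: [0.989, 0.148, -0.0, -0.0]
ft_force: [1.5, -1.2, -0.4]
gripper_width: 0.0855
finger_force: 0.0
t: 1.35
tcp_pos: [0.4469, -0.3312, 0.2]
tool_rot: [0.895, 0.446, -0.0, -0.0]
ft_force: [0.6, 0.2, -0.4]
gripper_width: 0.0856
finger_force: 0.0
t: 1.77
tcp_pos: [0.4468, -0.3313, 0.2]
tool_rot: [0.717, 0.697, -0.0, -0.0]
ft_force: [0.4, -0.1, -0.7]
gripper_width: 0.0859
finger_force: 0.0
t: 1.93
tcp_pos: [0.4468, -0.3314, 0.2]
tool_rot: [0.706, 0.708, -0.0, -0.0]
ft_force: [-0.7, -0.8, 0.5]
gripper_width: 0.0854
finger_force: 0.0
cam in tool [ 0.07372273  0.00086474 -0.12301451] opt axis in tool [-2.90770937e-01 -2.21359376e-04  9.56792670e-01] 326.47947226430114
5111
-0.4 166 [0.4402 0.4553 0.4478 0.0537]
-0.38 268 [0.4302 0.4598 0.4477 0.0564]
-0.36 155 [0.4388 0.4593 0.4485 0.0563]
-0.34 183 [0.4414 0.4556 0.4484 0.0534]
-0.32 198 [0.4414 0.4563 0.4484 0.0533]
-0.3 211 [0.4415 0.456  0.4483 0.0538]
-0.28 230 [0.4416 0.4557 0.4482 0.0533]
-0.26 252 [0.4416 0.4563 0.4481 0.0539]
-0.24 254 [0.4417 0.4561 0.4488 0.0537]
-0.22 173 [0.4409 0.4567 0.4487 0.0536]
-0.4146120777064206 -0.2189318127780659
```

View pics/w1.png

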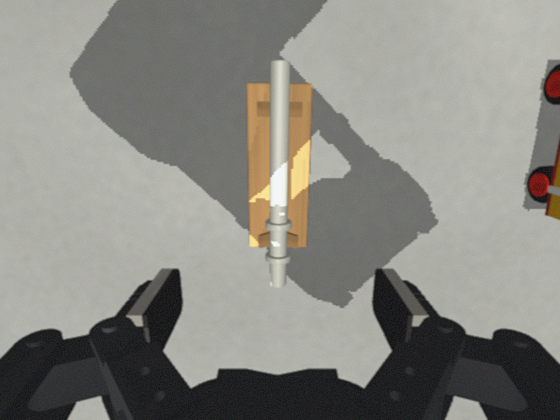

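The wrist view shows the rail from its plain end at (280,65) to the collared end at (278,285), with collars at (278,225) and (278,258). Its axis measures x = 0.4486, z = 0.0455, and its origin y = -0.310, all consistent with the sizes given. I'll grasp it at about rail y = +21.

```bash
python3 -m creep '[[0,0,0,0,0.18,4,-1],[0,0,0,0,0,4,-1],[0,0,0,0,0,4,-1],[0,0,0,0,0,2.4,-1],[0,0,0,0,0,1,-1]]' 80
python3 -m creep '[[0,0,0,0,0,0,1],[0,0,0,0,0,0,1],[0,0,0,0,0,0,1],[0,0,0,0,0,0,1],[0,0,0,0,0,0,1]]' 80
python3 -m creep '[[0,0,0,0,0,0,1],[0,0,0,0,0,0,1],[0,0,0,0,0,0,1],[0,0,0,0,0,0,1],[0,0,0,0,0,0,1]]' 80
```

```text
t: 2.4
tcp_pos: [0.4473, -0.3302, 0.0429]
tool_rot: [0.707, 0.707, -0.0, -0.002]
ft_force: [-0.9, 0.2, -1.3]
gripper_width: 0.0856
finger_force: 0.0
t: 2.82
tcp_pos: [0.4494, -0.332, 0.0477]
tool_rot: [0.707, 0.707, 0.0, 0.001]
ft_force: [-0.5, -0.3, -0.2]
gripper_width: 0.0256
finger_force: 0.0
t: 3.23
tcp_pos: [0.4481, -0.3318, 0.0475]
tool_rot: [0.707, 0.708, -0.0, 0.0]
ft_force: [-11.3, -2.3, 17.1]
gripper_width: 0.0138
finger_force: 77.8
```

```bash
python3 -m creep '[[0,0,0,0,0,-1,1],[0,0,0,0,0,-2,1],[0,0,0,0,0,-4,1],[0,0,0,0,0,-4,1],[0,0,0,0,0,-4,1]]' 80
python3 -m creep '[[0,0,0,0,0,-4,1],[0,0,0,0,0,-4,1],[0,0,0,3.2,2.2,0,1],[0,0,0,3.2,2.2,0,1],[0,0,0,3.2,2.2,0,1]]'
python3 -m creep '[[0,0,0,3.2,2.2,0,1],[0,0,0,3.2,2.2,0,1],[0,0,0,3.2,2.2,0,1],[0,0,0,3.2,2.2,0,1],[0,0,0,3.2,2.2,0,1]]'
python3 -m creep '[[0,0,0,3.2,2.2,0,1],[0,0,0,3.2,2.2,0,1],[0,0,0,3.2,2.2,0,1],[0,0,7,0,0,0,1],[0,0,7,0,0,0,1]]'
python3 -m creep '[[0,0,1,0,0,0,1],[0,0,0,0,0,0,1],[0,0,0,0,0,0,1]]'
python3 - <<'E'
from bench import bot
from h import *
o=bot.get_obs();c=bot.get_calibration("wrist");p,d=bot.capture("wrist");cv2.imwrite("pics/w2.png",p);np.savez("pics/w2.npz",d=d,tp=o["tcp_pos"],tr=o["tool_rot"],**c)
w=cloud(d,c);hsv=cv2.cvtColor(p,cv2.COLOR_BGR2HSV)
wood=(hsv[...,1]>80)&(hsv[...,0]<20)&(abs(w[...,2]-.02)<.006)
print("wood z",np.median(w[wood][:,2]))
# express in nominal stand frame
C=np.array([.592,.1235]);y=np.array([np.cos(np.radians(-105)),np.sin(np.radians(-105))]);x=np.array([-np.cos(np.radians(-195))*-1,np.sin(np.radians(-195))]);x=np.array([np.cos(np.radians(165)),np.sin(np.radians(165))])
s=np.stack([(w[...,:2]-C)@x,(w[...,:2]-C)@y,w[...,2]],-1)*1000
np.save("pics/s2.npy",s)
m=(hsv[...,1]<70)&(s[...,2]>28)&(s[...,2]<100)&(abs(s[...,0]+75)<30)&(abs(s[...,1])<110)
n,l,st,ce=cv2.connectedComponentsWithStats(m.astype(np.uint8))
for i in range(1,n):
    if st[i,4]>30:
        q=s[l==i];print(st[i],np.round(q.min(0),1),np.round(q.max(0),1))
E
```

```text
t: 3.65
tcp_pos: [0.4484, -0.3311, 0.1987]
tool_rot: [0.707, 0.707, 0.0, -0.0]
ft_force: [1.7, -1.1, -2.4]
gripper_width: 0.0138
finger_force: 78.4
t: 4.07
tcp_pos: [0.5152, -0.2345, 0.2781]
tool_rot: [0.707, 0.707, 0.0, 0.001]
ft_force: [1.4, 0.6, -0.3]
gripper_width: 0.0134
finger_force: 78.6
t: 4.48
tcp_pos: [0.6251, -0.0732, 0.2772]
tool_rot: [0.707, 0.708, 0.0, 0.0]
ft_force: [0.9, -0.7, -1.3]
gripper_width: 0.0132
finger_force: 78.6
t: 4.9
tcp_pos: [0.6909, 0.0232, 0.2765]
tool_rot: [0.788, 0.615, 0.0, -0.0]
ft_force: [-0.6, -1.5, -1.3]
gripper_width: 0.0136
finger_force: 78.5
t: 5.15
tcp_pos: [0.6901, 0.0205, 0.2768]
tool_rot: [0.792, 0.611, 0.0, 0.0]
ft_force: [0.1, 0.1, -0.9]
gripper_width: 0.0138
finger_force: 78.5
wood z 0.019414264680378646
[ 207    0   43   46 1558] [-95.5 -96.9  28. ] [-59.8 -60.6  87.2]
[ 208  155   47   33 1089] [-96.2  46.3  28. ] [-55.4  74.5  90. ]
```

View pics/w2.png

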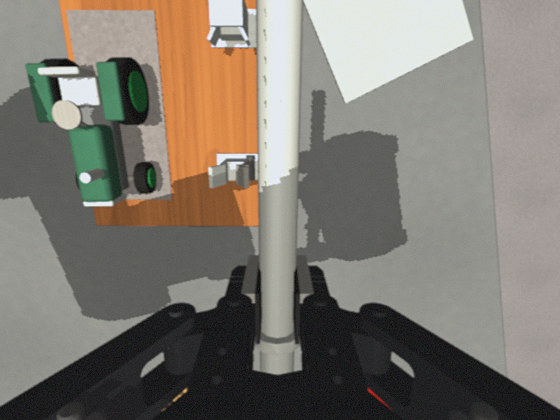

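The wrist view shows the socket roof at about (228,12), the clip at (235,172), the stand's end edge at row 225 and its left edge around columns 63 to 95. The rail sits in hand along column 280. The nominal stand frame already fits within about 1 mm, so I'll refine it and measure the rail in the tool frame.

```bash
python3 - <<'E'
from h import *
f=np.load("pics/w2.npz");p=cv2.imread("pics/w2.png");s=np.load("pics/s2.npy");hsv=cv2.cvtColor(p,cv2.COLOR_BGR2HSV)
w=cloud(f["d"],f);A=Ro.from_quat(f["tr"])
# stand edges
wood=(hsv[...,1]>90)&(hsv[...,0]<20)&(abs(s[...,2]-20)<5)
ex=[];ey=[]
for r in range(10,215,5):
    c=np.where(wood[r])[0]
    c=c[c<120]
    if len(c): ex.append(s[r,c[0]][:2])
for c in range(100,255,5):
    r=np.where(wood[:,c])[0]; r=r[(r<260)]
    ey.append(s[r[-1],c][:2])
ex=np.array(ex);ey=np.array(ey)
k=np.polyfit(ex[:,1],ex[:,0],1);print("x edge at y=0",k[1],"slope deg",np.degrees(k[0]),"n",len(ex),"res",np.std(ex[:,0]-np.polyval(k,ex[:,1])))
k=np.polyfit(ey[:,0],ey[:,1],1);print("y edge at x=0",k[1],"slope deg",np.degrees(k[0]),"at -75",np.polyval(k,-75))
g=hsv[...,1]<80
roof=g&(s[...,2]>80)&(s[...,2]<92)&(s[...,1]<-50)&(abs(s[...,0]+75)<25)
q=s[roof];print("roof",len(q),q.min(0),q.max(0),np.median(q[:,2]),cv2.minAreaRect(q[:,:2].astype(np.float32)))
cl=g&(abs(s[...,1]-60)<16)&(abs(s[...,0]+75)<35)
for z0 in range(64,92,3):
    q=s[cl&(abs(s[...,2]-z0)<1.5)]
    if len(q): print(z0,len(q),"x",np.round(np.sort(q[:,0])[[0,len(q)//2,-1]],1),"y",np.round([q[:,1].min(),q[:,1].max()],1), "x gap hist",np.histogram(q[:,0],[-100,-95,-90,-85,-80,-75,-70,-65,-60,-55])[0])
# rail in tool frame
t=A.inv().apply((w.reshape(-1,3)-f["tp"])).reshape(w.shape)*1000
for x in(20,40,60,80,100):
    m=(abs(t[...,0]-x)<2)&(abs(t[...,1])<14)&(abs(t[...,2])<20)
    q=t[m];
    if len(q): print("rail x",x,len(q),"y",np.round([q[:,1].min(),q[:,1].max()],1),"top z",np.round(np.percentile(q[:,2],5),1))
m=(abs(t[...,1])<10)&(abs(t[...,2])<25);print(np.nanmax(t[m][:,0]))
E
```

```text
x edge at y=0 95.27860854351482 slope deg -3.9988058436845244 n 13 res 4.9355601838393
y edge at x=0 133.84998858503172 slope deg 0.31872841424807097 at -75 133.43277406641002
roof 916 [-93.61519455 -90.87768935  80.02048323] [-61.80827423 -60.57865403  87.20569334] 84.41847136817955 ((-78.06991577148438, -76.02995300292969), (30.112337112426758, 31.775392532348633), 88.55767822265625)
64 9 x [-68.8 -68.6 -65.5] y [50.4 69.3] x gap hist [0 0 0 0 0 0 9 0 0]
67 11 x [-88.7 -68.7 -63.3] y [50.5 61.3] x gap hist [0 0 2 1 0 0 7 1 0]
70 51 x [-89.8 -68.8 -64.5] y [50.3 70.7] x gap hist [ 0  0  2  5 11  0 32  1  0]
73 93 x [-92.2 -79.6 -65.1] y [50.6 70.3] x gap hist [ 0  5  3 35  5  0 45  0  0]
76 67 x [-87.3 -65.9 -62.5] y [50.2 70. ] x gap hist [ 0  0  2 24  0  0 25 16  0]
79 63 x [-85.3 -64.3 -62.5] y [50.9 70. ] x gap hist [ 0  0  1 19  0  0  1 42  0]
82 83 x [-91.  -63.1 -60. ] y [50.3 70.8] x gap hist [ 0  1 34  1  0  0  0 47  0]
85 74 x [-93.9 -61.1 -55.4] y [50.8 69.9] x gap hist [ 0 10 16  0  0  0  0 35 13]
88 196 x [-93.9 -88.4 -55.6] y [50.4 70.3] x gap hist [ 0 75 31  0  0  0  0  4 86]
91 3 x [-90.7 -89.7 -59.2] y [53.2 54.9] x gap hist [0 1 1 0 0 0 0 0 1]
rail x 20 352 y [-7.1  8.4] top z -4.6
rail x 40 386 y [-6.7  9. ] top z -4.6
rail x 60 462 y [-6.8  9. ] top z -4.7
rail x 80 546 y [-6.8  9. ] top z -4.8
rail x 100 634 y [-6.4  9.3] top z -4.8
110.73307413136989
```

The stand origin is shifted about -2.3 mm in x relative to my nominal frame. The cheek face is at -68.7 against -66.5 nominal, and the socket centre agrees. The rail axis in the tool frame is at y ≈ +1.2, z ≈ +3.3 mm, with the plain end at x ≈ 112.8. Next I'll tilt and compute the approach.

```bash
cat >> h.py <<'E'
C=np.array([.592,.1235,-.0005]);a=np.radians(165);XS=np.array([np.cos(a),np.sin(a),0]);YS=np.array([-np.sin(a),np.cos(a),0])
def stand(p): return C+XS*p[0]/1e3+YS*p[1]/1e3+np.array([0,0,p[2]/1e3])
XR=-77.5;YO=0.3
def tilt(deg,yaw=75.): 
    y=np.radians(yaw);x=np.array([np.cos(y),np.sin(y),0]);z=np.array([0,0,-1.]);R=np.stack([x,np.cross(z,x),z],1)
    return Ro.from_matrix(R)*Ro.from_rotvec([0,-deg,0],degrees=True)
def plan(o,cy,cz,deg,off=(112.8,1.2,3.3)):
    R=tilt(deg);p=stand((XR,cy+YO,cz))-R.apply(np.array(off)/1e3)
    print("plain",cy,cz,deg,"tcp",np.round(p,4));goto(o,p,R);return p,R
def step(p0,p1,R): print("  then",np.round(R.inv().apply(p1-p0)*100,2))
def endpos(o,off=(112.8,1.2,3.3)):
    for n,l in(("plain",0),("neck",-151)):
        q=Ro.from_quat(o["tool_rot"]).apply((np.array(off)+[l,0,0])/1e3)+o["tcp_pos"]-C;print(n,np.round([q@XS*1e3-XR,q@YS*1e3-YO,q[2]*1e3],1))
    r=Ro.from_quat(o["tool_rot"]).as_matrix()[:,0];print("tilt",np.degrees(np.arcsin(-r[2])),"yaw",np.degrees(np.arctan2(r[1],r[0])),"F",np.round(o["ft_force"],1))
E
python3 -m creep '[[0,-7,0.3,0,0,0,1],[0,-7,0,0,0,0,1],[0,-6,0,0,0,0,1],[0,0,0,0,0,0,1],[0,0,0,0,0,0,1]]'
python3 - <<'E'
from bench import bot
from h import *
o=bot.get_obs();endpos(o)
p0,R=plan(o,-50,150,20);p1,R=plan(o,-50,72,20);step(p0,p1,R)
p2,_=plan(o,-72,65,20);step(p1,p2,R);p3,_=plan(o,-91,62,20);step(p2,p3,R)
E
```

```text
t: 5.62
tcp_pos: [0.6903, 0.0219, 0.2756]
tool_rot: [0.782, 0.599, -0.137, 0.105]
ft_force: [0.4, -0.2, -1.7]
gripper_width: 0.0134
finger_force: 78.6
plain [-45.  -32.6 234.6]
neck [-45.  109.4 286. ]
tilt 19.8889664527458 yaw 74.98434671229147 F [ 0.4 -0.2 -1.7]
plain -50 150 20 tcp [0.6514 0.0505 0.1912]
turn [-0.09 -0.11 -0.01] shift now-axes [ 4.52 -4.49  7.35] turned-axes [ 4.53 -4.5   7.33]
plain -50 72 20 tcp [0.6514 0.0505 0.1132]
turn [-0.09 -0.11 -0.01] shift now-axes [ 7.17 -4.48 14.68] turned-axes [ 7.2  -4.5  14.66]
  then [ 2.67 -0.    7.33]
plain -72 65 20 tcp [0.6571 0.0717 0.1062]
turn [-0.09 -0.11 -0.01] shift now-axes [ 9.48 -4.48 14.59] turned-axes [ 9.51 -4.5  14.57]
  then [ 2.31  0.   -0.09]
plain -91 62 20 tcp [0.662  0.0901 0.1032]
turn [-0.09 -0.11 -0.01] shift now-axes [11.37 -4.48 14.23] turned-axes [11.4 -4.5 14.2]
  then [ 1.89 -0.   -0.37]
```

```bash
python3 -m creep '[[0,0,0,0.75,-1.5,1,1],[0,0,0,1,-1.5,1.6,1],[0,0,0,1.4,-1.5,2.4,1],[0,0,0,1.4,0,2.4,1],[0,0,0,0.9,0,2.4,1]]'
python3 -m creep '[[0,0,0,0.9,0,2.4,1],[0,0,0,0.8,0,2.4,1],[0,0,0,0,0,0,1],[0,0,0,0,0,0,1],[0,0,0,0,0,0,1]]'
python3 - <<'E'
from bench import bot
from h import *
o=bot.get_obs();endpos(o);plan(o,-50,72,20)
c=bot.get_calibration("wrist");p,d=bot.capture("wrist");np.savez("pics/w3.npz",d=d,tp=o["tcp_pos"],tr=o["tool_rot"],**c)
q,_=bot.capture("scene")
cv2.imwrite("pics/v3.png",np.hstack([cv2.resize(p[:300,130:430],(400,400)),cv2.resize(q[190:320,220:350],(400,400),interpolation=cv2.INTER_CUBIC)]))
w=cloud(d,c);s=np.stack([(w-C)@XS,(w-C)@YS,w[...,2]-C[2]],-1)*1000
t=Ro.from_quat(o["tool_rot"]).inv().apply((w.reshape(-1,3)-o["tcp_pos"])).reshape(w.shape)*1000
np.savez("pics/w3s.npz",s=s,t=t);cv2.imwrite("pics/w3.png",p)
g=cv2.cvtColor(p,cv2.COLOR_BGR2HSV)[...,1]<80
r=g&(s[...,2]>79)&(s[...,2]<92)&(s[...,1]<-50)&(s[...,1]>-110)&(abs(s[...,0]+75)<28)&(abs(t[...,1])<60)
for y in range(-100,-55,5):
    k=s[r&(abs(s[...,1]-y)<1.5)]
    if len(k)>5: print(y,len(k),np.round([k[:,0].min(),k[:,0].max(),np.median(k[:,2])],1))
for x in(30,60,90,105):
    k=t[(abs(t[...,0]-x)<2)&(abs(t[...,1])<14)&(abs(t[...,2])<12)]
    if len(k): print("rail",x,np.round([k[:,1].min(),k[:,1].max(),np.percentile(k[:,2],5)],1))
E
```

```text
t: 6.03
tcp_pos: [0.6511, 0.0496, 0.1652]
tool_rot: [0.783, 0.598, -0.136, 0.104]
ft_force: [0.2, -0.7, -1.5]
gripper_width: 0.0133
finger_force: 78.6
t: 6.45
tcp_pos: [0.6522, 0.0486, 0.1164]
tool_rot: [0.783, 0.597, -0.137, 0.106]
ft_force: [0.6, 0.1, -1.1]
gripper_width: 0.0136
finger_force: 78.4
plain [ -1.9 -48.5  75.4]
neck [ -1.1  93.5 126.8]
tilt 19.893750571005686 yaw 74.66746038172138 F [ 0.6  0.1 -1.1]
plain -50 72 20 tcp [0.6514 0.0505 0.1132]
turn [-0.   -0.11 -0.31] shift now-axes [ 0.26 -0.13  0.25] turned-axes [ 0.26 -0.13  0.25]
rail 30 [-6.8  8.8 -4.5]
rail 60 [-6.7  9.  -4.7]
rail 90 [-6.6  9.2 -4.8]
rail 105 [-6.7  9.3 -4.8]
```

View pics/v3.png

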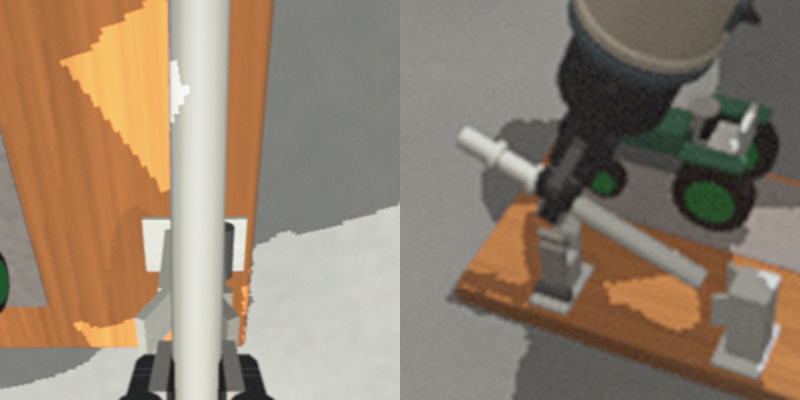

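The left crop (wrist) shows the rail down column 197, between the clip's cheek at about 160 and jaw at about 230. The right crop (scene) shows the plain end at (700,275), just in front of the socket and lined up with it.

```bash
python3 -m creep '[[0,0,0.2,0.64,-0.1,-0.21,1],[0,0,0,0.64,0,-0.21,1],[0,0,0,0.6,0,0.25,1],[0,0,0,0.65,0,0.25,1],[0,0,0,0,0,0,1]]'
for i in 1 2 3; do python3 -c "
from bench import bot
from h import *
endpos(bot.get_obs())"; python3 -m creep '[[0,0,0,0,0,0,1]]' | sed -n 2,4p; done; python3 -c "
from bench import bot
from h import *
o=bot.get_obs();endpos(o);plan(o,-91,62,20)"
```

```text
t: 6.97
tcp_pos: [0.6566, 0.0735, 0.104]
tool_rot: [0.783, 0.597, -0.138, 0.105]
ft_force: [-0.6, 0.6, -1.1]
gripper_width: 0.0133
finger_force: 78.4
plain [  0.3 -73.6  62.8]
neck [  1.2  68.3 114.5]
tilt 20.005470400761034 yaw 74.62871673088014 F [-0.6  0.6 -1.1]
tcp_pos: [0.6565, 0.0727, 0.1046]
tool_rot: [0.783, 0.597, -0.138, 0.106]
ft_force: [-0.5, -0.5, -1.0]
plain [  0.1 -72.7  63.3]
neck [  1.1  69.1 115. ]
tilt 20.025729356200227 yaw 74.60897105725981 F [-0.5 -0.5 -1. ]
tcp_pos: [0.6567, 0.0722, 0.105]
tool_rot: [0.784, 0.597, -0.138, 0.106]
ft_force: [-0.0, -0.2, -0.9]
plain [ -0.3 -72.3  63.8]
neck [  0.8  69.6 115.5]
tilt 20.014646119793213 yaw 74.56162153716741 F [-0.  -0.2 -0.9]
tcp_pos: [0.6568, 0.072, 0.1052]
tool_rot: [0.784, 0.596, -0.138, 0.106]
ft_force: [-0.4, 0.0, -0.9]
plain [ -0.4 -72.2  64. ]
neck [  0.7  69.7 115.7]
tilt 20.006257918989615 yaw 74.54042277821952 F [-0.4  0.  -0.9]
plain -91 62 20 tcp [0.662  0.0901 0.1032]
turn [-0.07  0.01 -0.43] shift now-axes [ 1.84  0.03 -0.45] turned-axes [ 1.84  0.04 -0.45]
```

```bash
python3 -m creep '[[0,0,-0.4,0.37,0.04,-0.09,1],[0,0,0,0.37,0,-0.09,1],[0,0,0,0.37,0,-0.09,1],[0,0,0,0,0,0,1],[0,0,0,0,0,0,1]]' | sed -n 4p
python3 -m creep '[[0,0,0,0.37,0,-0.09,1],[0,0,0,0.35,0,-0.09,1],[0,0,0,0,0,0,1],[0,0,0,0,0,0,1],[0,0,0,0,0,0,1]]'
python3 -c "
from bench import bot
from h import *
o=bot.get_obs();endpos(o);p,R=plan(o,-91,61.5,20)
for a in(14,10,7,4,0): p1,R1=plan(o,-91,60.5+a/20,a)
q,_=bot.capture('scene');cv2.imwrite('pics/v4.png',cv2.resize(q[190:340,220:380],(640,600),interpolation=cv2.INTER_CUBIC))"
```

```text
ft_force: [-0.4, -0.7, -1.5]
t: 8.05
tcp_pos: [0.6621, 0.0902, 0.1032]
tool_rot: [0.781, 0.599, -0.138, 0.105]
ft_force: [-0.1, 0.1, -1.2]
gripper_width: 0.0133
finger_force: 78.4
plain [ -0.  -91.1  62. ]
neck [  0.   50.8 113.6]
tilt 19.99909744687755 yaw 74.97421805390161 F [-0.1  0.1 -1.2]
plain -91 61.5 20 tcp [0.662  0.0901 0.1027]
turn [-0.06 -0.   -0.02] shift now-axes [0.   0.   0.05] turned-axes [0.   0.   0.05]
plain -91 61.2 14 tcp [0.6611 0.0864 0.0912]
turn [-0.06  6.   -0.03] shift now-axes [0.04 0.   1.26] turned-axes [-0.09  0.    1.26]
plain -91 61.0 10 tcp [0.6606 0.0846 0.0833]
turn [-0.06 10.   -0.03] shift now-axes [0.13 0.   2.06] turned-axes [-0.23  0.    2.05]
plain -91 60.85 7 tcp [0.6603 0.0836 0.0774]
turn [-0.06 13.   -0.03] shift now-axes [0.24 0.   2.66] turned-axes [-0.36  0.    2.64]
plain -91 60.7 4 tcp [0.6601 0.0829 0.0714]
turn [-0.06 16.   -0.03] shift now-axes [0.38 0.   3.25] turned-axes [-0.53  0.    3.23]
plain -91 60.5 0 tcp [0.66   0.0824 0.0633]
turn [-0.06 20.   -0.03] shift now-axes [0.61 0.01 4.02] turned-axes [-0.81  0.    3.99]
```

View pics/v4.png

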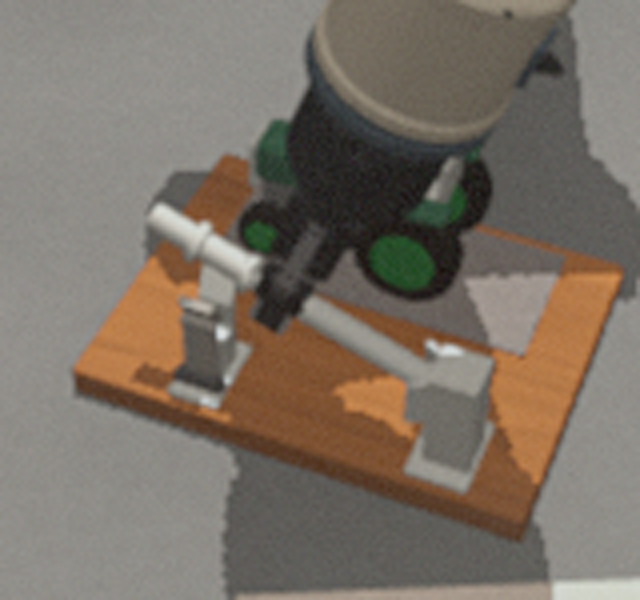

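The scene view shows the plain end inside the socket at about (410,370). The neck is above the clip, between collars at (205,240) and (262,272), and there is no contact force. I'll now rotate the rail down about the socket.

```bash
python3 -m creep '[[0,3,0,0,0,0.62,1],[0,3,0,0,0,0.62,1],[0,2,0,0,0,0.41,1],[0,2,0,0,0,0.41,1],[0,0,0,0,0,0,1]]' 110
python3 -m creep '[[0,0,0,0,0,0,1],[0,0,0,0,0,0,1]]' |sed -n 4p
python3 -c "
from bench import bot
from h import *
o=bot.get_obs();endpos(o)
for a in (8,4,0): plan(o,-91,60.5+a/20,a)"
```

```text
t: 8.52
tcp_pos: [0.6601, 0.0834, 0.0831]
tool_rot: [0.791, 0.606, -0.069, 0.052]
ft_force: [1.2, -0.1, -2.3]
gripper_width: 0.0125
finger_force: 108.8
ft_force: [-0.7, -0.2, -1.5]
plain [ -0.2 -91.1  61.3]
neck [-0.1 57.6 87.6]
tilt 10.057741591719843 yaw 74.95636455866229 F [-0.7 -0.2 -1.5]
plain -91 60.9 8 tcp [0.6604 0.0839 0.0794]
turn [-0.04  2.06 -0.04] shift now-axes [-0.   -0.01  0.44] turned-axes [-0.02 -0.01  0.44]
plain -91 60.7 4 tcp [0.6601 0.0829 0.0714]
turn [-0.04  6.06 -0.05] shift now-axes [ 0.03 -0.01  1.25] turned-axes [-0.1  -0.01  1.25]
plain -91 60.5 0 tcp [0.66   0.0824 0.0633]
turn [-0.04 10.06 -0.05] shift now-axes [ 0.12 -0.01  2.05] turned-axes [-0.24 -0.01  2.04]
```

```bash
E='from bench import bot
from h import *
endpos(bot.get_obs())'
python3 -m creep '[[0,1,0,0,0,0.2,1],[0,1,0,0,0,0.2,1],[0,0.5,0,0,0,0.1,1],[0,0.5,0,0,0,0.1,1],[0,0,0,0,0,0,1]]' |sed -n 4p; python3 -c "$E"
python3 -m creep '[[0,0.5,0,0,0,0.1,1],[0,0.5,0,0,0,0.1,1],[0,0.5,0,0,0,0.1,1],[0,0.5,0,0,0,0.1,1],[0,0,0,0,0,0,1]]' |sed -n 4p; python3 -c "$E"
```

```text
ft_force: [-3.6, 1.6, 1.5]
plain [  0.2 -90.8  61. ]
neck [ 0.4 59.1 79.3]
tilt 6.960445568986767 yaw 74.93375249451482 F [-3.6  1.6  1.5]
ft_force: [-12.4, 2.0, 37.3]
plain [ -0.8 -91.5  64. ]
neck [-0.7 58.9 76.9]
tilt 4.909100740390577 yaw 74.94505420374266 F [-12.4   2.   37.3]
```

The upward force has jumped to 37 N, more than the jaw should need, so I'll stop and look.

```bash
python3 - <<'E'
from bench import bot
from h import *
o=bot.get_obs();print(o["moment"],o["ft_force"],o["gripper_width"])
c=bot.get_calibration("wrist");p,d=bot.capture("wrist");q,_=bot.capture("scene")
np.savez("pics/w5.npz",d=d,tp=o["tcp_pos"],tr=o["tool_rot"],**c);cv2.imwrite("pics/w5.png",p)
cv2.imwrite("pics/v5.png",np.hstack([cv2.resize(p[120:420,180:380],(300,450)),cv2.resize(q[230:320,245:345],(500,450),interpolation=cv2.INTER_CUBIC)]))
w=cloud(d,c)
s=np.stack([(w-C)@XS*1e3-XR,(w-C)@YS*1e3-YO,(w[...,2]-C[2])*1e3],-1)
t=Ro.from_quat(o["tool_rot"]).inv().apply((w.reshape(-1,3)-o["tcp_pos"])).reshape(w.shape)*1000
for x in(20,35,50,65,80,95):
    m=(abs(t[...,0]-x)<2)&(abs(t[...,1])<14)&(abs(t[...,2]+2)<14)
    k=t[m]; 
    if len(k)>5: print("rail",x,np.round([k[:,1].min(),k[:,1].max(),np.percentile(k[:,2],5)],1),"stand top z",np.round([np.median(s[m][:,1]),np.percentile(s[m][:,2],95)],1))
E
```

```text
[-0.43363563  2.01257902 -0.181435  ] [-12.35750229   1.96973621  37.32925497] 0.012533473420416547
rail 20 [-7.1  8.5 -3.9] stand top z [ 0.5 79.1]
rail 35 [-6.8  8.7 -3.3] stand top z [-14.4  77.2]
rail 50 [-6.6  9.  -2.9] stand top z [-29.2  75.5]
rail 65 [-6.4  9.1 -2.3] stand top z [-44.2  73.7]
rail 80 [-6.1  9.3 -1.7] stand top z [-59.1  71.8]
rail 95 [-13.6  14.  -16. ] stand top z [-74.9  84.7]
```

View pics/v5.png

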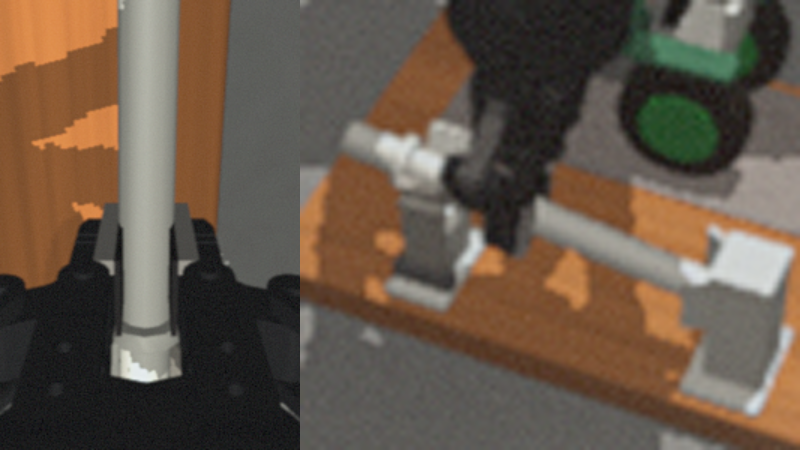

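The left crop shows the rail square in the grip. The right crop shows the neck resting on top of the jaw. The rail now tilts about 7° against the tool's 5°, so it has slipped a little in the grip: the plain end is on the socket floor and the neck is at about z = 78. The force ratio suggests the neck sits too far towards the jaw (-x). I'll check this against the two close-range pictures.

```bash
python3 - <<'E'
from h import *
for n in("w3","w5"):
    f=np.load(f"pics/{n}.npz");p=cv2.imread(f"pics/{n}.png");w=cloud(f["d"],f);hsv=cv2.cvtColor(p,cv2.COLOR_BGR2HSV)
    s=np.stack([(w-C)@XS*1e3,(w-C)@YS*1e3,(w[...,2]-C[2])*1e3],-1)
    A=Ro.from_quat(f["tr"]);t=A.inv().apply((w.reshape(-1,3)-f["tp"])).reshape(w.shape)*1000
    wood=(hsv[...,1]>80)&(hsv[...,0]<20)&(abs(s[...,2]-20)<5)
    e=[]
    for r in range(5,330,5):
        c=np.where(wood[r])[0];c=c[c>290]
        if len(c)>8 and c[-1]<500: e.append(s[r,c[-1]])
    e=np.array(e)
    if len(e): print(n,"-x edge",len(e),"x by y:",np.round(e[::4,:2],1).tolist(),"z",np.median(e[:,2]))
    g=(hsv[...,1]<80)
    for z0 in range(58,92,4):
        k=s[g&(abs(s[...,2]-z0)<2)&(abs(s[...,1]-60)<11)&(abs(s[...,0]+75)<28)&(abs(t[...,2])>0)]
        if len(k)>4: print(" clip z",z0,len(k),np.histogram(k[:,0],np.arange(-100,-48,3))[0])
    k=g&(abs(s[...,1]+78)<18)&(abs(s[...,2]-83)<5)&(abs(s[...,0]+75)<28)
    if k.sum()>10:
        for y in range(-96,-58,4):
            q=s[k&(abs(s[...,1]-y)<2)]
            if len(q)>4: print(" socket y",y,len(q),np.round([q[:,0].min(),q[:,0].max(),np.median(q[:,2])],1))
    rl=g&(abs(t[...,1])<14)&(t[...,0]>15)&(t[...,0]<85)&(abs(t[...,2]+2)<10)
    for y in(-60,-40,-20,0,20,40): 
        q=s[rl&(abs(s[...,1]-y)<2)]
        if len(q)>10: print(" rail y",y,np.round([(q[:,0].min()+q[:,0].max())/2,np.ptp(q[:,0]),np.percentile(q[:,2],95)],1))
E
```

```text
w3 -x edge 38 x by y: [[-107.3, -39.8], [-107.0, -31.3], [-106.7, -22.3], [-107.5, -11.9], [-107.1, -1.7], [-106.7, 9.2], [-106.4, 21.0], [-107.2, 35.0], [-107.3, 82.2], [-106.8, 99.2]] z 17.89478385212786
 clip z 58 37 [ 0  0  0  6  0  0  0  0  0  0  4 22  5  0  0  0  0]
 clip z 62 49 [ 0  0  0 10  0  0  0  0  0  0  7 27  5  0  0  0  0]
 clip z 66 50 [ 0  0  0  9  0  0  0  0  0  0 10 23  8  0  0  0  0]
 clip z 70 73 [ 0  0  6 17  0  0  0  0  0  0 16 26  8  0  0  0  0]
 clip z 74 208 [ 0  0 30 29  0  0  0  0  0  0 60 80  9  0  0  0  0]
 clip z 78 195 [  0   0   0  12   0   0   0   0   0   0   0 136  41   6   0   0   0]
 clip z 82 207 [  0   0   7  25   0   0   0   0   0   0   0   3 148  23   1   0   0]
 clip z 86 446 [  0  12  94  82   2   0   0   0   0   0   0   0  55 121  80   0   0]
 clip z 90 226 [ 0  0 36 54  0  0  0  0  0  0  0  0  0 94 42  0  0]
 rail y -20 [-79.3  15.2  94.4]
 rail y 0 [-79.1  15.6 101.6]
 rail y 20 [-79.   15.6 108.7]
 rail y 40 [-78.4  15.5 115.6]
w5 -x edge 38 x by y: [[-107.1, -63.8], [-107.3, -54.3], [-107.3, -44.4], [-106.6, -34.4], [-107.0, -23.3], [-1
[... 182 characters left out ...]
0  0  0  0  5  0  0  0  0  0 56 13  0  0  0  0  0]
 clip z 78 159 [  0   0   0   2 117  21   0   0   0   1  18   0   0   0   0   0   0]
 clip z 82 278 [  0   0   0   3  18  87  38   5  25 101   1   0   0   0   0   0   0]
 clip z 86 267 [  0   0   0   0   0   2  73 103  84   5   0   0   0   0   0   0   0]
 socket y -84 1111 [-91.6 -63.5  84.9]
 socket y -80 1530 [-91.7 -63.5  84.9]
 socket y -76 1482 [-91.6 -63.5  84.9]
 socket y -72 1160 [-91.5 -63.5  84.8]
 socket y -68 316 [-93.3 -61.4  79.9]
 socket y -64 300 [-95.8 -59.5  79.8]
 socket y -60 56 [-95.6 -59.6  79.8]
 rail y -60 [-78.8  15.7  71.6]
 rail y -40 [-78.5  15.6  74.2]
 rail y -20 [-78.5  15.3  76.6]
 rail y 0 [-78.   15.   78.9]
```

```bash
python3 - <<'E'
from h import *
for n in("w2","w3","w5"):
    f=np.load(f"pics/{n}.npz");p=cv2.imread(f"pics/{n}.png");w=cloud(f["d"],f)
    s=np.stack([(w-C)@XS*1e3-XR,(w-C)@YS*1e3-YO,(w[...,2]-C[2])*1e3],-1)
    A=Ro.from_quat(f["tr"]);t=A.inv().apply((w.reshape(-1,3)-f["tp"])).reshape(w.shape)*1000
    for c in(268,280,292):
        print(n,c,[(r,np.round(t[r,c],0).tolist(),np.round(s[r,c,1:],0).tolist()) for r in range(325,385,6)])
E
```

```text
w2 268 [(325, [-13.0, -3.0, -4.0], [87.0, 281.0]), (331, [-16.0, -3.0, -3.0], [90.0, 280.0]), (337, [-19.0, -3.0, -4.0], [92.0, 281.0]), (343, [-19.0, -3.0, -8.0], [93.0, 285.0]), (349, [-22.0, -3.0, -8.0], [96.0, 285.0]), (355, [-28.0, -3.0, -4.0], [102.0, 281.0]), (361, [-32.0, -3.0, -3.0], [106.0, 281.0]), (367, [-35.0, -3.0, -3.0], [109.0, 280.0]), (373, [9.0, -1.0, -54.0], [65.0, 331.0]), (379, [10.0, -1.0, -57.0], [64.0, 334.0])]
w2 280 [(325, [-13.0, 2.0, -4.0], [87.0, 281.0]), (331, [-16.0, 2.0, -3.0], [90.0, 280.0]), (337, [-19.0, 2.0, -4.0], [93.0, 281.0]), (343, [-19.0, 2.0, -8.0], [93.0, 285.0]), (349, [-22.0, 2.0, -7.0], [96.0, 285.0]), (355, [-29.0, 2.0, -4.0], [102.0, 281.0]), (361, [-31.0, 2.0, -4.0], [105.0, 282.0]), (367, [-34.0, 2.0, -4.0], [108.0, 282.0]), (373, [-38.0, 2.0, -3.0], [112.0, 281.0]), (379, [10.0, 2.0, -57.0], [64.0, 334.0])]
w2 292 [(325, [-16.0, 8.0, 0.0], [89.0, 277.0]), (331, [-19.0, 8.0, 0.0], [93.0, 277.0]), (337, [-19.0, 7.0, -4.0], [93.0, 281.0]), (343, [-21.0, 7.0, -5.0], [95.0, 282.0]), (349, [-23.0, 7.0, -6.0], [97.0, 283.0]), (355, [-33.0
[... 2045 characters left out ...]
 (343, [-19.0, 2.0, -8.0], [39.0, 86.0]), (349, [-21.0, 2.0, -8.0], [41.0, 87.0]), (355, [-25.0, 2.0, -8.0], [44.0, 87.0]), (361, [-31.0, 2.0, -4.0], [51.0, 84.0]), (367, [-34.0, 2.0, -5.0], [54.0, 85.0]), (373, [-37.0, 2.0, -5.0], [57.0, 85.0]), (379, [9.0, 2.0, -56.0], [6.0, 132.0])]
w5 292 [(325, [-9.0, 7.0, -9.0], [29.0, 87.0]), (331, [-18.0, 8.0, -0.0], [39.0, 79.0]), (337, [-18.0, 7.0, -4.0], [39.0, 83.0]), (343, [-20.0, 7.0, -6.0], [40.0, 84.0]), (349, [-23.0, 7.0, -6.0], [43.0, 85.0]), (355, [-32.0, 8.0, 0.0], [52.0, 79.0]), (361, [-36.0, 8.0, 1.0], [56.0, 79.0]), (367, [-39.0, 8.0, 1.0], [60.0, 79.0]), (373, [10.0, 5.0, -55.0], [6.0, 131.0]), (379, [10.0, 5.0, -57.0], [5.0, 133.0])]
```

Sizes along y are right: the first collar spans y = 39 to 45, clear of the clip. The neck is wedged high on the nose, where friction can self-lock it. I'll back off a little and shift 2.5 mm towards the flared cheek (+x of the stand, which is -y of the tool) before pressing again.

```bash
E='from bench import bot
from h import *
endpos(bot.get_obs())'
python3 -m creep '[[0,0,0,0,0,-0.3,1],[0,0,0,0,0,-0.4,1],[0,0,0,0,-0.15,0,1],[0,0,0,0,-0.12,0,1],[0,0,0,0,0,0,1]]' |sed -n 4p
python3 -m creep '[[0,0,0,0,0,0,1],[0,0,0,0,0,0,1]]' |sed -n 2,4p;python3 -c "$E"
python3 -m creep '[[0,0,0,0,0,0.15,1],[0,0,0,0,0,0.15,1],[0,0,0,0,0,0.15,1],[0,0,0,0,0,0,1],[0,0,0,0,0,0,1]]' |sed -n 2,4p;python3 -c "$E"
```

```text
ft_force: [0.9, 0.0, -0.9]
tcp_pos: [0.6579, 0.0846, 0.0803]
tool_rot: [0.793, 0.608, -0.035, 0.026]
ft_force: [1.5, 0.2, -0.7]
plain [  2.5 -91.8  67.7]
neck [ 2.6 58.6 80.8]
tilt 4.992246006961941 yaw 74.95306753327762 F [ 1.5  0.2 -0.7]
tcp_pos: [0.658, 0.0842, 0.0764]
tool_rot: [0.793, 0.608, -0.035, 0.026]
ft_force: [1.0, 1.2, 7.4]
plain [  2.3 -91.5  63.8]
neck [ 2.4 58.9 77. ]
tilt 4.991259408855735 yaw 74.96145833811262 F [1.  1.2 7.4]
```

```bash
E='from bench import bot
from h import *
endpos(bot.get_obs())'
python3 -m creep '[[0,0.3,0,0,0,0.1,1],[0,0.3,0,0,0,0.1,1],[0,0,0,0,0,0,1]]' |sed -n 2,4p;python3 -c "$E"
python3 -m creep '[[0,0.3,0,0,0,0.1,1],[0,0.3,0,0,0,0.1,1],[0,0,0,0,0,0,1]]' |sed -n 2,4p;python3 -c "$E"
```

```text
tcp_pos: [0.6586, 0.0839, 0.0749]
tool_rot: [0.793, 0.608, -0.03, 0.024]
ft_force: [3.1, 1.7, 7.3]
plain [  1.6 -91.5  63.5]
neck [ 1.7 59.  75. ]
tilt 4.347574070136035 yaw 74.9573612168314 F [3.1 1.7 7.3]
tcp_pos: [0.6592, 0.0837, 0.0734]
tool_rot: [0.793, 0.608, -0.025, 0.021]
ft_force: [4.7, -0.6, 13.6]
plain [  1.  -91.6  63.3]
neck [ 1.1 59.1 73.1]
tilt 3.733152265113164 yaw 74.96558525203487 F [ 4.7 -0.6 13.6]
```

It is sliding in now at 7 to 14 N, guided by the cheek. I'll continue, easing the side offset.

```bash
E='from bench import bot
from h import *
endpos(bot.get_obs())'
python3 -m creep '[[0,0.3,0,0,0.04,0.1,1],[0,0.3,0,0,0.04,0.1,1],[0,0,0,0,0,0,1]]' |sed -n 2,4p;python3 -c "$E"
python3 -m creep '[[0,0.3,0,0,0.03,0.1,1],[0,0.3,0,0,0.03,0.1,1],[0,0,0,0,0,0,1]]' |sed -n 2,4p;python3 -c "$E"
python3 -m creep '[[0,0.3,0,0,0,0.1,1],[0,0.3,0,0,0,0.1,1],[0,0,0,0,0,0,1]]' |sed -n 2,4p;python3 -c "$E"
```

```text
tcp_pos: [0.6599, 0.0834, 0.0712]
tool_rot: [0.793, 0.608, -0.021, 0.018]
ft_force: [5.4, -1.5, 9.5]
plain [  0.2 -91.6  62.3]
neck [ 0.3 59.2 70.5]
tilt 3.132602948212657 yaw 74.95992014371492 F [ 5.4 -1.5  9.5]
tcp_pos: [0.66, 0.0831, 0.0687]
tool_rot: [0.793, 0.608, -0.017, 0.014]
ft_force: [4.6, -0.6, 6.0]
plain [  0.1 -91.4  60.9]
neck [ 0.2 59.4 67.6]
tilt 2.544432590452353 yaw 74.95348749221728 F [ 4.6 -0.6  6. ]
tcp_pos: [0.6599, 0.0829, 0.0665]
tool_rot: [0.793, 0.608, -0.013, 0.011]
ft_force: [4.9, -0.3, 4.2]
plain [  0.1 -91.3  59.9]
neck [ 0.2 59.6 65. ]
tilt 1.9510664948740668 yaw 74.95075303604037 F [ 4.9 -0.3  4.2]
```

```bash
E='from bench import bot
from h import *
endpos(bot.get_obs())'
python3 -m creep '[[0,0.4,0,0,0,0.1,1],[0,0.4,0,0,0,0.1,1],[0,0,0,0,0,0,1]]' |sed -n 2,4p;python3 -c "$E"
python3 -m creep '[[0,0.4,0,0,0,0.1,1],[0,0.4,0,0,0,0.1,1],[0,0,0,0,0,0,1]]' |sed -n 2,4p;python3 -c "$E"
```

```text
tcp_pos: [0.6599, 0.0829, 0.0644]
tool_rot: [0.794, 0.608, -0.007, 0.007]
ft_force: [6.2, -0.6, 2.2]
plain [  0.1 -91.4  59.4]
neck [ 0.2 59.6 62.4]
tilt 1.1449813971424185 yaw 74.95031867506837 F [ 6.2 -0.6  2.2]
tcp_pos: [0.66, 0.0829, 0.0629]
tool_rot: [0.794, 0.608, -0.002, 0.003]
ft_force: [3.0, -0.4, 9.2]
plain [  0.  -91.4  59.4]
neck [ 0.1 59.6 60.3]
tilt 0.34003116858981475 yaw 74.9519028274571 F [ 3.  -0.4  9.2]
```

```bash
python3 -m creep '[[0,0.5,0,0,0,0.1,1],[0,0.5,0,0,0,0.05,1],[0,0,0,0,0,0,1],[0,0,0,0,0,0,1]]' |sed -n 2,4p
python3 - <<'E'
from bench import bot
from h import *
o=bot.get_obs();endpos(o)
c=bot.get_calibration("wrist");p,d=bot.capture("wrist");w=cloud(d,c);q,_=bot.capture("scene")
s=np.stack([(w-C)@XS*1e3-XR,(w-C)@YS*1e3-YO,(w[...,2]-C[2])*1e3],-1)
for y in(-55,-40,-25,-10,0): 
    k=s[(abs(s[...,1]-y)<2)&(abs(s[...,0])<14)&(s[...,2]>55)&(s[...,2]<80)]
    if len(k): print(y,np.round([k[:,0].min(),k[:,0].max(),np.percentile(k[:,2],95)],1))
for r in range(325,380,6): print(r,np.round(s[r,280],1),end=' ')
cv2.imwrite("pics/v6.png",cv2.resize(q[240:315,250:350],(800,600),interpolation=cv2.INTER_CUBIC))
E
```

```text
tcp_pos: [0.66, 0.0828, 0.0627]
tool_rot: [0.794, 0.608, 0.005, -0.002]
ft_force: [-3.9, -3.4, 30.0]
plain [ -0.  -91.4  61.2]
neck [ 0.1 59.5 59.5]
tilt -0.6397173714929398 yaw 74.95910367877593 F [-3.9 -3.4 30. ]
-55 [-7.2  8.4 68.1]
-40 [-7.4  8.3 68.1]
-25 [-7.3  8.2 68. ]
-10 [-7.   8.5 68. ]
0 [-7.3  8.2 67.9]
325 [-1.  34.2 67. ] 331 [-1.  37.2 66.9] 337 [-1.  40.4 66.8] 343 [-0.9 40.4 70.7] 349 [-0.9 42.9 71.3] 355 [-1.  48.9 67.7] 361 [-1.  52.5 67.2] 367 [-1.  55.6 67.3] 373 [-1.  59.3 66.8] 379 [ -0.3  11.9 120.4]
```

View pics/v6.png

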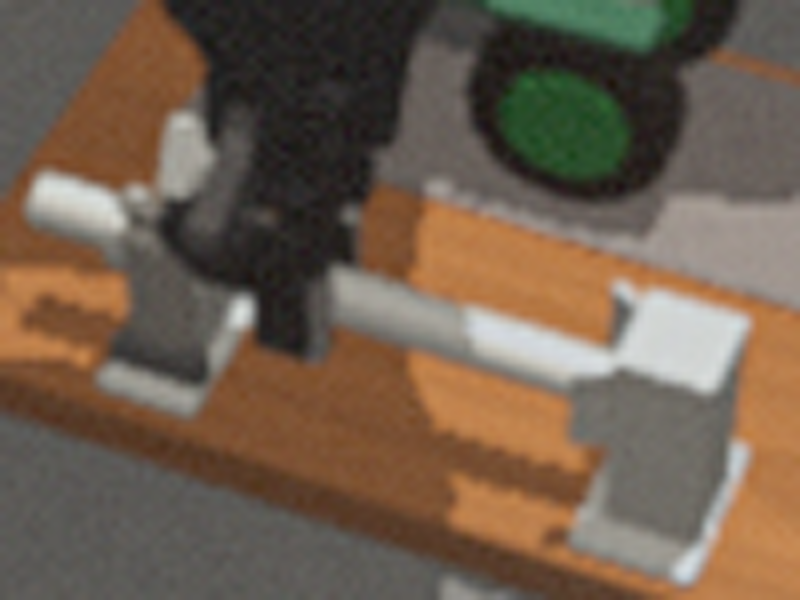

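The scene view shows the rail level, entering the socket at about (590,365), with the neck down in the clip at (150,230) behind the jaw. The rail's top measures z = 68 along its length, so its axis is at 60, fully home. I'll relax the press, open, and retreat upwards.

```bash
python3 -m creep '[[0,0,0,0,0,-0.1,1],[0,0,0,0,0,-0.1,1],[0,0,0,0,0,0,0.2],[0,0,0,0,0,0,-0.6],[0,0,0,0,0,0,-1]]' 
python3 -m creep '[[0,0,0,0,0,0,-1],[0,0,0,0,0,0,-1],[0,0,0,0,0,0,-1],[0,0,0,0,0,0,-1],[0,0,0,0,0,0,-1]]'
python3 -m creep '[[0,0,0,0,0,-1,-1],[0,0,0,0,0,-2,-1],[0,0,0,0,0,-4,-1],[0,0,0,0,0,-4,-1],[0,0,0,0,0,-4,-1]]'
python3 -m creep '[[0,0,0,-3,0,-2,-1],[0,0,0,-3,0,0,-1],[0,0,0,-3,0,0,-1],[0,0,0,0,0,0,-1],[0,0,0,0,0,0,-1]]'
python3 - <<'E'
from bench import bot
from h import *
o=bot.get_obs()
c=bot.get_calibration("wrist");p,d=bot.capture("wrist");w=cloud(d,c);q,_=bot.capture("scene")
s=np.stack([(w-C)@XS*1e3-XR,(w-C)@YS*1e3-YO,(w[...,2]-C[2])*1e3],-1)
for y in(-50,-25,0,20,36,44,52,60,68,76,90): 
    k=s[(abs(s[...,1]-y)<1.5)&(abs(s[...,0])<7)&(s[...,2]>50)&(s[...,2]<95)]
    if len(k): print(y,np.round(np.percentile(k[:,2],[50,95]),1))
k=s[(abs(s[...,1]-60)<9)&(s[...,0]<-1.)&(s[...,0]>-20)&(s[...,2]>66)]
for z in range(66,92,3):
    m=k[abs(k[:,2]-z)<1.5]
    if len(m): print("jaw z",z,len(m),np.round(np.percentile(m[:,0],[5,50,95]),1))
P=np.hstack([cv2.resize(p[0:300,140:400],(400,460)),cv2.resize(q[240:315,250:330],(400,460),interpolation=cv2.INTER_CUBIC)])
cv2.imwrite("pics/v7.png",P)
E
```

```text
t: 13.22
tcp_pos: [0.6583, 0.0831, 0.0621]
tool_rot: [0.794, 0.608, 0.003, -0.004]
ft_force: [-0.5, -0.4, 0.3]
gripper_width: 0.0484
finger_force: 0.0
t: 13.63
tcp_pos: [0.6588, 0.0831, 0.0625]
tool_rot: [0.794, 0.608, 0.004, -0.004]
ft_force: [0.5, -0.2, 0.3]
gripper_width: 0.0852
finger_force: 0.0
t: 14.05
tcp_pos: [0.658, 0.0815, 0.2149]
tool_rot: [0.794, 0.608, 0.004, -0.004]
ft_force: [1.2, -0.5, -0.3]
gripper_width: 0.0852
finger_force: 0.0
t: 14.47
tcp_pos: [0.6348, -0.0069, 0.2326]
tool_rot: [0.794, 0.608, 0.004, -0.003]
ft_force: [1.0, -0.3, -0.0]
gripper_width: 0.0855
finger_force: 0.0
-25 [66.8 68.4]
0 [66.8 68.3]
20 [67.  68.4]
36 [66.8 68.1]
44 [70.9 72.1]
52 [68.3 78.6]
60 [68.3 78.9]
68 [68.6 79. ]
76 [70.7 72.2]
90 [66.3 68.3]
jaw z 66 10 [-1.2 -1.2 -1.2]
jaw z 69 11 [-1.6 -1.2 -1.2]
jaw z 72 55 [-3.7 -2.8 -2. ]
jaw z 75 48 [-5.4 -4.5 -3.1]
jaw z 78 42 [-7.  -6.2 -6.1]
jaw z 81 40 [-8.5 -7.7 -6.9]
jaw z 84 50 [-10.1  -9.3  -8.4]
jaw z 87 144 [-16.4 -13.9 -10.7]
jaw z 90 42 [-15.3 -12.3 -11.4]
```

View pics/v7.png

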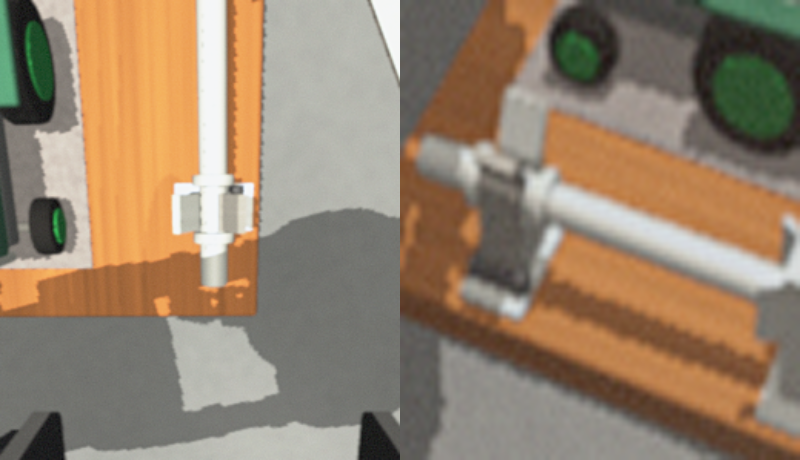

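The left crop shows the collars at (213,180) and (213,238) on either side of the clip, with the jaw over the neck at (235,212). The right crop shows the same from the front. The rail's top measures z = 68 everywhere, and the nose edge is at x ≈ -2 relative to the seat, which is the closed position. Nothing touches the robot, so I'll hand in.

```bash
python3 -c "
from bench import bot
print(bot.sign_off())"
```

```text
the job is handed in; nothing more can be done
None
```

The guard rail is fitted: plain end tucked into the socket first, neck fully home in the fork clip with the jaw closed over it, and the gripper let go and clear. One first press jammed at about 37 N before I backed off and shifted it, the final press to seat it reached about 30 N, and I handed the job in at about 14.6 s.

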